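# Pull the notched gauge out of the clamp jig and return it to its keyed stand

### The job

Two steel plates are clamped on edge in the spring-jaw jig with only their top edges showing. Pull out the one with the step cut in its top corner, by that edge, and set it down (do not drop it) on the round stand, turned so that the notch in its foot goes over the stand's key and it sits fully home and upright; then let go. Leave the plain plate in its gap and do not knock over or push away the tin, reel, bottle and jar nearby.

Things in the scene. Friction and masses are not known exactly. Their poses are not given: they have to be found in the camera images.
- jig: Fixed jig, 84 (x) by 152 mm (y); origin at centre of underside. Two gaps along its x, centred at y = +36 and -36 mm; in each a plate stands on the base plate, 10 mm above the table, between a fixed inner cheek (top 68 mm up) and an outer jaw (top 67 mm) that a spring presses on it with 7 N and that yields 6 mm. Plates pull straight up against 4 to 15 N of friction. Outer end walls: 46 mm high.
- gauge: Notched steel plate to fetch: 60 mm wide (x), 10 thick (y), 80 tall (z), 0.11 to 0.23 kg; origin at the centre of its underside. Top corner at the +x end has a step cut out, 16 mm wide and 12 deep, so the top edge runs from x = -30 to +14. Its top 22 mm stand free above the jig. It is in either gap, its x along the jig's x, up to 5 mm off the gap's middle.
- gauge_notch (a point): Middle of the gauge's foot notch, at foot level, 15 mm from the gauge's origin along its +x (same end as the step). The notch is 16 mm wide, 17 mm high and goes through the whole thickness.
- blank: The plain steel plate, 60 x 10 x 80 mm, with neither step nor notch, in the jig's other gap. Origin at the centre of its underside. It stays there.
- stand: Fixed stand, round dark foot 104 mm across, turned any way; origin at centre of underside. Trough along its x: inside 66 x 14.5 mm, floor 10 mm above the table, straight walls to 31 mm, then lips flaring out to 40 mm (mouth 28 mm); end stops 22 mm high. The gauge belongs centred in it, its foot on the floor, its +x end at the stand's +x end.
- stand_key (a point): Foot of the cross key, on the trough floor (10 mm above the table), 15 mm from the stand's origin along its +x. The key is 10 mm wide along x, 12 mm high, and its ends show outside both trough walls: with the gauge the wrong way round its foot stays 12 mm too high.
- tip_tin: Small round metal tin, 36 mm wide, 27 mm high, between jig and stand; origin at its underside. Stays.
- wick_reel: Flat blue reel, 46 mm wide, 10 mm high, between jig and stand; origin at its underside. Stays.
- flux_bottle: Brown bottle, 41 mm wide, 88 mm high, behind the work; origin at its underside. Stays.
- lug_jar: White jar with blue lid, 55 mm wide, 50 mm high, behind the work; origin at its underside. Stays.
Things that resemble listed ones, but are neither listed nor needed, are in the scene too. Leave any pink look-alike of the blank alone.

How it is judged:
On the way:
1. the gauge is lifted clear of the jig, its foot above the cheeks (z of gauge in the frame of jig above 0.07 m), for 0.1 s.
At the end, for the whole second after the job is handed in: The gauge is released, at rest in the trough and within 0.25 rad of upright: foot within 3.5 mm of the floor, notch within 6 mm of the key and plate centre within 6 mm of the stand's centre (horizontally). The plain plate is in its gap, raised less than 5 mm (horizontal distance between gauge_notch and stand_key below 0.006 m and horizontal distance between gauge and stand below 0.006 m and z of gauge in the frame of stand below 0.0135 m and angle between gauge's own z axis and vertical below 0.25 rad and linear speed of gauge below 0.02 m/s and z of blank in the frame of jig below 0.015 m); the robot touches nothing.
It fails at once if the plain plate is moved by more than 10 mm (distance of blank from where it was at the start of the episode above 0.01 m).
It fails at once if the gauge is dropped: it moves faster than 0.5 m/s with no finger on it (linear speed of gauge above 0.5 m/s and contact force between the fingers and gauge below 0.05 N).
It fails at once if the tin, reel, bottle or jar is pushed by more than 30 mm or knocked over (distance of any of tip_tin, wick_reel, flux_bottle, lug_jar from where it was at the start of the episode above 0.03 m or angle between any of tip_tin, wick_reel, flux_bottle, lug_jar's own z axis and vertical above 0.6 rad).
It also fails if it takes over 43 s, if anything falls off the work surface, if the arm or the gripper's body presses on something with over 40 N, if the wrist force passes 120 N, or if a joint passes its speed limit or range.

### The arm

A 6-joint arm with a two-finger parallel gripper is mounted at the origin on a cart in front of the work surface, level with it; the furniture and walls round the work are solid. World frame = base frame: x ahead of the robot, y to its left, z up, the work surface at z = 0. Lengths are in m, angles in rad, forces in N, time in s.
With the tool pointing down it reaches from about 0.375 to 0.975 m from the base axis. Payload 3.8 kg.
Tool frame: the origin (TCP) lies at the very end of the fingers, on their centre line; the grasp point (between the pads) lies bot.grip_point_offset behind it (bot.grip_point_offset is the distance from the TCP to the grasp point, in m); z points along the fingers, y is the line along which they close (so a half turn about z gives the same grasp; the last joint's range is limited). The gripper opens to 85 mm and grips with 20 to 120 N. Pads are 22 mm wide; open, the fingers measure 114 mm over their backs; the gripper's body (76 mm by 85 mm) begins 54 mm behind the grasp point. The pads swing forward as they close: fully open they stand 13 mm farther back than shut.
Start: joints at [1.245, 0.264, 1.604, -0, 1.274, -0.037], TCP at [0.192, 0.647, 0.231] pointing down, gripper open.
Joint ranges: [-2.63, 2.63], [-0.94, 2.18], [0.31, 2.57], [-1.31, 4.45], [0, 2.66], [-2.55, 2.55]. Speed limits (rad/s): [2.57, 2.57, 3.14, 3.14, 3.14, 3.14].

### API

Orientations are given as a rotation vector (axis times angle).
In Python, from workcell import bot, vision gives the robot as it stands.
- The arm moves only by the tool play_rows, never from a script. Its argument "rows" is a list of rows, each an object of numbers: "dx", "dy", "dz": the shift along the tool's x, y, z as a fraction of full scale; "roll": the turn about the tool's z as a fraction of full scale; "fingers": the closure, from 0 (fully open) to 1 (shut). In form: [{"dx": .., "dy": .., "dz": .., "roll": .., "fingers": ..}, ...]. A call has 1 to 20 rows; each row shifts and turns the commanded pose from where the row before left it, along the tool's axes as they then stand; what a row does not reach is not made up. Full scale, the value 1, is 0.04 m for a shift and 4 degrees for a turn. A row lasts 1/12 s, in which the tool goes at most 41.7 mm and 7.16 degrees, less where a joint would pass 70% of its speed; a pose out of reach is approached as far as the arm can. A call with a number of a shift or a turn outside -1 to 1 is refused whole. A call with a gripper value outside its range is refused whole. The fingers move at their own pace and stop on an object; "grip_force" is the grip in N (left out, the last holds). Time passes only in rows, so rows that do not move let the fingers close. It gives the time, the measured TCP pose, the force and the opening at its end, in the units of the state.
- bot.read_state(): the state, without advancing time (a new reading comes with each control period).
- vision.read_camera(name): name is "scene" or "top" or "wrist"; returns a dict with "pixels" (420x560x3 uint8, red, green, blue), "depth" (420x560 float32, m along the optical axis (not along the pixel's ray), 0 where there is no reading), "fx", "fy", "cx", "cy" (pixels), "R" (3x3) and "t" (3): a world point X has camera coordinates R X + t. Camera axes: x right, y down, z forward; pixel columns grow to the right and rows downward; lengths in m; the calibration is good to about 2 mm. The wrist camera is an equidistant fisheye: a pixel r from the principal point sees the ray r / f radians off the axis. A picture is of the moment at which its call begins.
- bot.finish_job(): hands the job in, once; it reports no verdict.
The state is a dict: "time": time; "q": joint angles; "joint_vel": joint speeds; "joint_torque": joint torques, N m; "tool_pos": TCP position; "tcp_rot": TCP orientation; "wrist_force": force on the tool from outside, world axes, zero at the start; "torque": the same for the moment, N m; "width": opening from 0.0 (shut) to 1.0 (fully open).
Only numpy, scipy, OpenCV 4.12 (cv2) and the standard library are available. Lean on these libraries where they do the work, as an engineer would, in place of code of your own. Each camera call takes 0.05 s, during which the arm holds its last target. There are 200 camera calls.

## Working session

There is one attempt and no reset: what is moved stays moved. The work goes in short steps, Python scripts to look and compute and a tool call to move; the robot and the scene stay as the last step left them, time stands still between calls to the robot, and variables do not carry over. Pictures are saved under pics/ and viewed, on a budget of 10 in all, crops included, one or two more only if the job needs it, and the job is handed in when it is done.

Besides the shell and the picture viewer there is one more tool, called after "Call:" as name([rows], argument=value, ...), one row to a line, values as JSON. play_rows: Moves the arm, as the interface text tells. Its arguments: {"type":"object","properties":{"rows":{"type":"array","items":{"type":"object","properties":{"dx":{"type":"number","minimum":-1,"maximum":1},"dy":{"type":"number","minimum":-1,"maximum":1},"dz":{"type":"number","minimum":-1,"maximum":1},"roll":{"type":"number","minimum":-1,"maximum":1},"fingers":{"type":"number"}}}},"grip_force":{"type":"number"}},"required":["rows"]}

```bash
mkdir -p pics; ls; cat > h.py <<'E'
import numpy as np, cv2
from workcell import bot, vision
def cloud(c):
    v,u=np.mgrid[0:420,0:560]; d=c["depth"]
    P=np.stack([(u-c["cx"])/c["fx"]*d,(v-c["cy"])/c["fy"]*d,d],-1)
    W=(P-c["t"])@np.array(c["R"]); W[d==0]=np.nan
    return W
def save(n,img): cv2.imwrite("pics/"+n,img[...,::-1])
E
python3 - <<'E'
from h import *
s=bot.read_state(); print({k:np.round(v,4) for k,v in s.items()}, bot.grip_point_offset)
for n in("top","scene"):
    c=vision.read_camera(n); np.save(n+".npy",c,allow_pickle=True); save(n+".png",c["pixels"]); print(n,c["fx"],np.round(-np.array(c["R"]).T@c["t"],3))
E
```

```text
pics
{'time': np.float64(0.0), 'q': array([ 1.2451,  0.2648,  1.6053, -0.    ,  1.2737, -0.0369]), 'joint_vel': array([ 0.0001,  0.0006, -0.0003, -0.0003, -0.0007,  0.0004]), 'joint_torque': array([-2.80000e-03, -5.15102e+01, -3.67313e+01, -5.00000e-04,
        1.31000e-02,  0.00000e+00]), 'tool_pos': array([0.192 , 0.6464, 0.23  ]), 'tcp_rot': array([-0.4519, -3.1085,  0.0034]), 'wrist_force': array([-0.6886, -0.0548,  0.1262]), 'torque': array([-0.0541, -0.0438,  0.0099]), 'width': np.float64(0.9955)} 0.0187
top 475.6021449278446 [ 0.37  -0.028  1.115]
scene 507.9094003169582 [ 0.173 -0.695  0.624]
```

View pics/top.png

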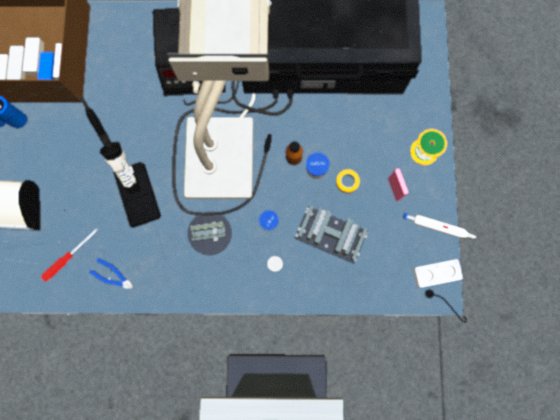

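View pics/scene.png

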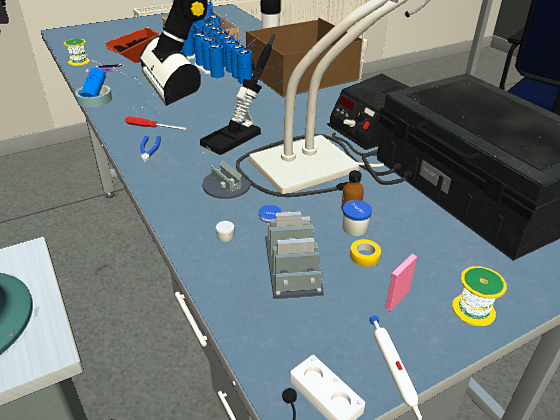

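Top view shows the jig at about (331,234), turned about -20°; stand at (210,234), blue reel at (269,220), white tin at (275,264), bottle at (294,152), jar at (318,163). The lamp's foot lies behind the stand. Next, close crops and the height map.

```bash
python3 - <<'E'
from h import *
c=np.load("top.npy",allow_pickle=True).item(); W=cloud(c); z=W[...,2]
im=c["pixels"]
a=cv2.resize(im[195:270,290:375],None,fx=4.6,fy=4.6,interpolation=cv2.INTER_CUBIC)
b=cv2.resize(im[205:265,180:240],None,fx=5.75,fy=5.75,interpolation=cv2.INTER_CUBIC)
save("c1.png",np.hstack([a,b]))
def rep(n,m):
    p=W[m]; r=cv2.minAreaRect(p[:,:2].astype(np.float32)*1000); print(n,m.sum(),np.round(p.mean(0),4),"rect",np.round(r[0],1),np.round(r[1],1),round(r[2],1))
reg=np.zeros(z.shape,bool); reg[195:270,290:375]=1
rep("jigall",reg&(z>.006)); 
hi=reg&(z>.073)
n,l,st,_=cv2.connectedComponentsWithStats(hi.astype(np.uint8))
for i in range(1,n):
    if st[i,4]>8: rep("top%d"%i,l==i); print(np.round(np.nanpercentile(z[l==i],[5,50,95]),4), st[i])
reg2=np.zeros(z.shape,bool); reg2[205:265,180:240]=1
dark=reg2&(z>.004)
rep("standall",dark)
rep("standtrough",reg2&(z>.02))
for v in range(222,248,2): print(v,np.round(z[v,186:236:2]*1000).astype(int))
E
```

```text
jigall 2383 [ 0.5174 -0.1351  0.0421] rect [ 523.  -139.2] [142.2 175. ] 2.3
top1 123 [ 0.5365 -0.1048  0.0872] rect [ 537.8 -105.4] [ 9.9 59.1] 67.1
[0.077  0.0892 0.0932] [313 210  14  26 123]
top3 145 [ 0.5037 -0.1687  0.0888] rect [ 504.3 -171.3] [14.2 59.7] 67.6
[0.0796 0.0899 0.093 ] [342 224  15  27 145]
standall 1728 [0.526  0.1473 0.0141] rect [520.5 149.5] [140.7 140.1] 89.9
standtrough 363 [0.5247 0.1463 0.0341] rect [522.3 147.2] [41.3 75.6] 11.8
222 [ 2 -1 -1 10  8 10  8 10  8  8 12  7 13  9 19  9 33 41 42  3  4  7 -1  1
  0]
224 [ 3 -3  7 10  8 11  7  6  6 37 38 42 39 40 39 42 39 37 38  5  9  6 -2 -1
 -1]
226 [                  -2                    0                   38
                   41                   40                   40
                   41                   40                   39
                   37                   38                   36
                   39 -9223372036854775808                   32
                   35                   32                   35
                   32                   22                    8
                   12
[... 246 characters left out ...]
 22  9  7 11 12  6  9  6 10 11 23 23 11 11  7 22  4  5  8 -2
 -4]
234 [ 0 10 11 20 22 10 13  9 10 13 12  9  9 32 34 31 33 33 46 38 10  6  8  1
  4]
236 [ 1  9  9 11 25 31 34 34 35 41 38 39 42 38 39 43 40 42 34 22 10  6  6 -2
  1]
238 [-1  8  8 39 36 42 41 42 40 40 38 40 21 15 20 23  9 12  6  8  6 12 12 -3
 -1]
240 [ 0  0  7 42 21 13  8  7  8  9  5  8  7 10 23 21 15  6  7  6  8  6  3  2
  1]
242 [ 2  2 11  7  7  4  8 10  9  8  5 10  8  9 11  9  7  7  7  9 11  6 -1 -2
  3]
244 [-2  3 11  8 10  9  7  8  5  9  8  8  4 11  9 10  8  6  6  9 11  3  1  4
  0]
246 [ 0  1  0  9  9  5  8  7  6  7 10  7 11  9  7  8 10 10 13  7  7  1  0  0
 -1]<stdin>:19: RuntimeWarning: invalid value encountered in cast
```

View pics/c1.png

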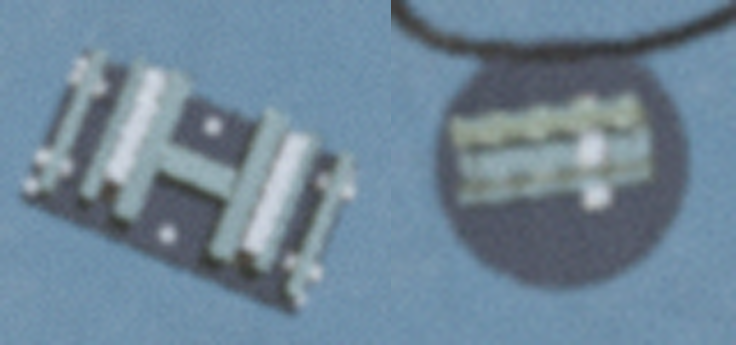

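Left crop: two white plates in the jig, long axes running about -22° from world x. Right crop: the stand's key is toward image right at (593,170), so the stand's +x is about world -y. Now profile both plates to find the step, and get the trough axis.

```bash
python3 - <<'E'
from h import *
c=np.load("top.npy",allow_pickle=True).item(); W=cloud(c); z=W[...,2]
sc=np.load("scene.npy",allow_pickle=True).item(); S=cloud(sc)
for nm,C,I in(("top",W,c["pixels"]),("scene",S,sc["pixels"])):
  for ctr in((.5378,-.1054),(.5043,-.1713)):
    a=np.radians(-22.6); u=np.array([np.cos(a),np.sin(a)]); n=np.array([-u[1],u[0]])
    d=C[...,:2]-ctr; s=d@u; t=d@n
    m=(abs(t)<.008)&(abs(s)<.04)&(C[...,2]>.071)
    print(nm,ctr)
    for k in np.arange(-.038,.038,.004):
        q=m&(s>=k)&(s<k+.004); 
        if q.sum(): print(round(k*1000),q.sum(),np.round(np.nanpercentile(C[...,2][q]*1000,[10,50,90])),"t",np.round(np.mean(t[q])*1000,1),end=" | ")
    print()
# stand
reg=np.zeros(z.shape,bool); reg[205:265,180:240]=1
p=W[reg&(z>.027)&(z<.05)][:,:2]; m=p.mean(0); 
ang=np.radians(np.linspace(-30,30,121)); 
sp=[]
for a in ang:
    n=np.array([np.cos(a),np.sin(a)]); t=(p-m)@n; sp.append(np.ptp(t)); 
r=cv2.minAreaRect((p*1000).astype(np.float32)); print(r, np.degrees(ang[np.argmin(sp)]),min(sp))
# foot disc by colour
hsv=cv2.cvtColor(c["pixels"],cv2.COLOR_RGB2HSV); 
dk=(reg&(hsv[...,1]<75)&(hsv[...,2]<120)).astype(np.uint8)
dk=cv2.morphologyEx(dk,cv2.MORPH_CLOSE,np.ones((9,9)))
cn=max(cv2.findContours(dk,0,1)[0],key=cv2.contourArea); e=cv2.fitEllipse(cn); print("ell",e)
R=np.array(c["R"]);o=-R.T@c["t"]
def ray(u,v,h):
    d=R.T@np.array([(u-c["cx"])/c["fx"],(v-c["cy"])/c["fy"],1]); return (o+d*(h-o[2])/d[2])
print(ray(*e[0],.008), "key?",ray(180+(593-391)/5.75,205+150/5.75,.022),ray(180+(593-391)/5.75,205+198/5.75,.02))
E
```

```text
top (0.5378, -0.1054)
-30 11 [80. 89. 91.] t 0.1 | -26 9 [88. 90. 93.] t -0.5 | -22 9 [89. 90. 92.] t 0.6 | -18 9 [85. 89. 92.] t 1.7 | -14 8 [87. 91. 92.] t 0.1 | -10 8 [89. 91. 93.] t -0.6 | -6 10 [89. 91. 92.] t -0.1 | -2 8 [88. 91. 92.] t 0.5 | 2 7 [87. 90. 91.] t -0.3 | 6 8 [88. 90. 93.] t -0.1 | 10 8 [87. 89. 93.] t 0.4 | 14 6 [75. 79. 85.] t -1.8 | 18 7 [77. 78. 80.] t 0.6 | 22 8 [75. 77. 79.] t -1.7 | 26 10 [77. 78. 80.] t -0.1 | 
top (0.5043, -0.1713)
-30 14 [78. 88. 93.] t 2.3 | -26 11 [75. 89. 91.] t 1.8 | -22 12 [80. 91. 92.] t 1.6 | -18 8 [86. 90. 92.] t 2.8 | -14 10 [87. 90. 91.] t 2.4 | -10 10 [86. 91. 92.] t 2.1 | -6 9 [86. 90. 91.] t 2.9 | -2 10 [85. 89. 91.] t 1.5 | 2 10 [86. 90. 92.] t 2.0 | 6 9 [86. 89. 93.] t 2.9 | 10 10 [87. 90. 92.] t 1.9 | 14 8 [85. 90. 91.] t 2.5 | 18 8 [84. 90. 91.] t 2.7 | 22 11 [85. 89. 91.] t 2.1 | 26 8 [88. 90. 94.] t 1.8 | 
scene (0.5378, -0.1054)
-30 26 [73. 84. 91.] t -3.1 | -26 26 [74. 84. 92.] t -3.3 | -22 33 [74. 84. 91.] t -3.3 | -18 27 [76. 87. 91.] t -2.1 | -14 27 [75. 85. 92.] t -2.9 | -10 36 [73. 83. 91.] t -3.2 | -6 27 [74. 8
[... 404 characters left out ...]
 92.] t -0.8 | -14 35 [74. 86. 91.] t -1.0 | -10 33 [74. 86. 92.] t -0.6 | -6 30 [76. 87. 91.] t -1.2 | -2 35 [74. 85. 92.] t -0.8 | 2 30 [75. 86. 92.] t -1.4 | 6 35 [72. 84. 92.] t -1.1 | 10 28 [75. 86. 92.] t -1.7 | 14 36 [73. 84. 92.] t -1.2 | 18 30 [75. 86. 92.] t -0.4 | 22 33 [75. 85. 92.] t -1.4 | 26 34 [73. 85. 91.] t -1.2 | 30 1 [91. 91. 91.] t -1.6 | 
((523.88232421875, 148.00453186035156), (34.737735748291016, 75.69129943847656), 8.832667350769043) 9.0 0.0348028504989145
ell ((209.203369140625, 226.21812438964844), (53.020545959472656, 55.13057327270508), 85.37110900878906)
[0.53906985 0.14867743 0.008     ] key? [0.52553984 0.13230041 0.022     ] [0.50626488 0.13204878 0.02      ]
```

The gauge is the plate at y≈-0.105: its top is 90 mm high, with a 78 mm step over s=+14..+30 toward world +x. The sizes match. Next, the move in tool axes.

```bash
cat >> h.py <<'E'
from scipy.spatial.transform import Rotation as Ro
def pose():
    s=bot.read_state(); R=Ro.from_rotvec(s["tcp_rot"]).as_matrix(); return s,R,np.array(s["tool_pos"])
def togo(target,yaw_y=None):
    s,R,p=pose(); d=R.T@(np.array(target)-p); out=np.round(d/.04,3)
    yy=np.degrees(np.arctan2(R[1,1],R[0,1])); print("t",round(float(s["time"]),2),"pos",np.round(p,4),"tooly",round(yy,2),"tilt",np.round(R[:,2],3),"q",np.round(s["q"],2),"F",np.round(s["wrist_force"],1),"w",round(float(s["width"]),3))
    print("rows dx,dy,dz total",out, "roll deg", None if yaw_y is None else [round(((yy-yaw_y+90)%180-90),2)])
E
python3 - <<'E'
from h import *
a=np.radians(-22.6);g=np.array([.5378,-.1054])+np.array([np.cos(a),np.sin(a)])*-.004
print(g); togo([*g,.23],67.4); print(pose()[1])
E
```

```text
[ 0.53410716 -0.10386282]
t 0.1 pos [0.192  0.6464 0.2301] tooly 73.45 tilt [-0.001 -0.002 -1.   ] q [ 1.25  0.26  1.61  0.    1.27 -0.04] F [-0.  -0.7 -0.3] w 0.999
rows dx,dy,dz total [-13.54  -15.544   0.033] roll deg [np.float64(6.05)]
[[-9.58586540e-01  2.84800664e-01 -6.54004135e-04]
 [ 2.84801405e-01  9.58584593e-01 -1.93321717e-03]
 [ 7.63367531e-05 -2.03941725e-03 -9.99997917e-01]]
```

Call:
play_rows([
  {"dx": -0.677, "dy": -0.777, "fingers": 0.45},
  {"dx": -0.677, "dy": -0.777, "fingers": 0.45},
  {"dx": -0.677, "dy": -0.777, "fingers": 0.45},
  {"dx": -0.677, "dy": -0.777, "fingers": 0.45},
  {"dx": -0.677, "dy": -0.777, "fingers": 0.45},
  {"dx": -0.677, "dy": -0.777, "fingers": 0.45},
  {"dx": -0.677, "dy": -0.777, "fingers": 0.45},
  {"dx": -0.677, "dy": -0.777, "fingers": 0.45},
  {"dx": -0.677, "dy": -0.777, "fingers": 0.45},
  {"dx": -0.677, "dy": -0.777, "fingers": 0.45},
  {"dx": -0.677, "dy": -0.777, "fingers": 0.45},
  {"dx": -0.677, "dy": -0.777, "fingers": 0.45},
  {"dx": -0.677, "dy": -0.777, "fingers": 0.45},
  {"dx": -0.677, "dy": -0.777, "fingers": 0.45},
  {"dx": -0.677, "dy": -0.777, "fingers": 0.45},
  {"dx": -0.677, "dy": -0.777, "fingers": 0.45},
  {"dx": -0.677, "dy": -0.777, "fingers": 0.45},
  {"dx": -0.677, "dy": -0.777, "fingers": 0.45},
  {"dx": -0.677, "dy": -0.777, "fingers": 0.45},
  {"dx": -0.677, "dy": -0.777, "fingers": 0.45},
], grip_force=90)

```text
validation failed for argument at $.ro...
```

Call:
play_rows([
  {"roll": 0.75, "fingers": 0.45},
  {"roll": 0.75, "fingers": 0.45},
  {"fingers": 0.45},
  {"fingers": 0.45},
])

```text
validation failed for argument at $.ro...
```

```bash
python3 - <<'E'
from h import *
togo([.5341,-.1039,.14],67.4)
c=vision.read_camera("wrist"); np.save("w1.npy",c,allow_pickle=True); save("w1.png",c["pixels"]); print(c["fx"],c["cx"],c["cy"],np.round(-np.array(c["R"]).T@c["t"],3))
E
```

```text
t 0.1 pos [0.192  0.6464 0.2301] tooly 73.45 tilt [-0.001 -0.002 -1.   ] q [ 1.25  0.26  1.61  0.    1.27 -0.04] F [-0.  -0.7 -0.3] w 0.999
rows dx,dy,dz total [-13.54  -15.541   2.283] roll deg [np.float64(6.05)]
325.19226210127806 280.5515542978909 208.78334744472716 [0.129 0.665 0.373]
```

View pics/w1.png

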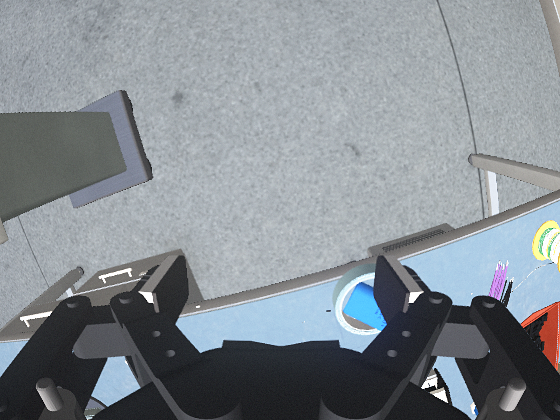

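The move was refused (probably all keys are required), and the wrist view is from the start pose. Retrying with full rows.

Call:
play_rows([
  {"dx": -0.677, "dy": -0.777, "dz": 0, "roll": 0, "fingers": 0.45},
], grip_force=90)

```text
time: 0.23
tool_pos: [0.2071, 0.6135, 0.2297]
tcp_rot: [-0.446, -3.108, -0.003]
wrist_force: [1.7, 0.0, 0.1]
width: 0.882
```

Call:
play_rows([
  {"dx": -0.677, "dy": -0.777, "dz": 0, "roll": 0, "fingers": 0.45},
  {"dx": -0.677, "dy": -0.777, "dz": 0, "roll": 0, "fingers": 0.45},
  {"dx": -0.677, "dy": -0.777, "dz": 0, "roll": 0, "fingers": 0.45},
  {"dx": -0.677, "dy": -0.777, "dz": 0, "roll": 0, "fingers": 0.45},
  {"dx": -0.677, "dy": -0.777, "dz": 0, "roll": 0, "fingers": 0.45},
  {"dx": -0.677, "dy": -0.777, "dz": 0, "roll": 0, "fingers": 0.45},
  {"dx": -0.677, "dy": -0.777, "dz": 0, "roll": 0, "fingers": 0.45},
  {"dx": -0.677, "dy": -0.777, "dz": 0, "roll": 0, "fingers": 0.45},
  {"dx": -0.677, "dy": -0.777, "dz": 0, "roll": 0, "fingers": 0.45},
  {"dx": -0.677, "dy": -0.777, "dz": 0, "roll": 0, "fingers": 0.45},
  {"dx": -0.677, "dy": -0.777, "dz": 0, "roll": 0, "fingers": 0.45},
  {"dx": -0.677, "dy": -0.777, "dz": 0, "roll": 0, "fingers": 0.45},
  {"dx": -0.677, "dy": -0.777, "dz": 0, "roll": 0, "fingers": 0.45},
  {"dx": -0.677, "dy": -0.777, "dz": 0, "roll": 0, "fingers": 0.45},
  {"dx": -0.677, "dy": -0.777, "dz": 0, "roll": 0, "fingers": 0.45},
  {"dx": -0.677, "dy": -0.777, "dz": 0, "roll": 0, "fingers": 0.45},
  {"dx": -0.677, "dy": -0.777, "dz": 0, "roll": 0, "fingers": 0.45},
  {"dx": -0.677, "dy": -0.777, "dz": 0, "roll": 0, "fingers": 0.45},
  {"dx": -0.677, "dy": -0.777, "dz": 0, "roll": 0, "fingers": 0.45},
])

```text
time: 1.82
tool_pos: [0.5346, -0.1052, 0.2311]
tcp_rot: [-0.453, -3.109, -0.0]
wrist_force: [0.5, 0.4, -0.2]
width: 0.554
```

Call:
play_rows([
  {"dx": 0, "dy": 0, "dz": 0, "roll": 0.75, "fingers": 0.45},
  {"dx": 0, "dy": 0, "dz": 0, "roll": 0.75, "fingers": 0.45},
  {"dx": 0, "dy": 0, "dz": 0, "roll": 0, "fingers": 0.45},
  {"dx": 0, "dy": 0, "dz": 0, "roll": 0, "fingers": 0.45},
])

```text
time: 2.15
tool_pos: [0.5341, -0.1032, 0.2308]
tcp_rot: [-0.612, -3.08, -0.0]
wrist_force: [-0.1, -0.4, 0.2]
width: 0.55
```

```bash
python3 - <<'E'
from h import *
togo([.5341,-.1039,.14],67.4)
c=vision.read_camera("wrist"); np.save("w2.npy",c,allow_pickle=True); save("w2.png",c["pixels"]); print(c["fx"],c["cx"],c["cy"],np.round(-np.array(c["R"]).T@c["t"],3))
E
```

```text
t 2.15 pos [ 0.5341 -0.1032  0.2308] tooly 67.51 tilt [-0.001  0.    -1.   ] q [-0.24  0.02  1.88  0.    1.24 -1.41] F [-0.1 -0.4  0.2] w 0.55
rows dx,dy,dz total [-0.01  -0.016  2.271] roll deg [np.float64(0.11)]
325.19226210127806 280.5515542978909 208.78334744472716 [ 0.473 -0.079  0.374]
```

View pics/w2.png

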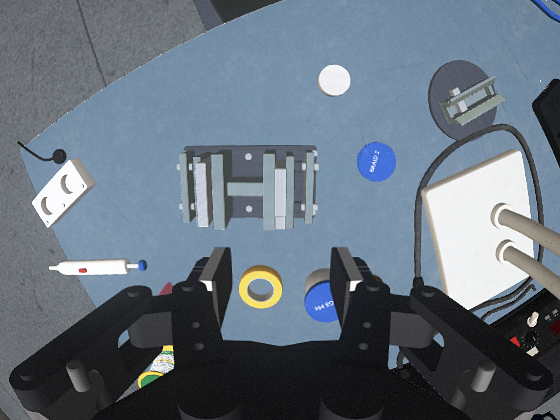

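The wrist view shows the jig at (250,188) with the gauge as its right plate (280,190), and the stand at (463,100). I'll measure both from this closer depth and colour image.

```bash
cat >> h.py <<'E'
def fdir(c,u,v):
    x=(np.asarray(u,float)-c["cx"])/c["fx"]; y=(np.asarray(v,float)-c["cy"])/c["fy"]; r=np.hypot(x,y)+1e-9
    return np.stack([x/r*np.sin(r),y/r*np.sin(r),np.cos(r)],-1)
def fcloud(c):
    v,u=np.mgrid[0:420,0:560]; D=fdir(c,u,v); P=D/D[...,2:]*c["depth"][...,None]
    W=(P-c["t"])@np.array(c["R"]); W[c["depth"]==0]=np.nan; return W
def fplane(c,u,v,h):
    R=np.array(c["R"]); o=-R.T@c["t"]; d=fdir(c,u,v)@R; return o+d*((h-o[2])/d[...,2])[...,None]
E
python3 - <<'E'
from h import *
c=np.load("w2.npy",allow_pickle=True).item(); W=fcloud(c); z=W[...,2]
def rep(n,m):
    p=W[m]; r=cv2.minAreaRect(p[:,:2].astype(np.float32)*1000); print(n,m.sum(),np.round(p.mean(0),4),"rect",np.round(r[0],1),np.round(r[1],1),round(r[2],1))
for x0,x1 in((185,215),(265,298)):
    reg=np.zeros(z.shape,bool); reg[150:235,x0:x1]=1
    rep("top",reg&(z>.084)&(z<.097)); rep("upper",reg&(z>.073)&(z<.097))
reg=np.zeros(z.shape,bool); reg[60:140,425:505]=1
rep("stand>29",reg&(z>.029)&(z<.05)); rep("38",reg&(z>.035)&(z<.05))
hsv=cv2.cvtColor(c["pixels"],cv2.COLOR_RGB2HSV)
# foot disc: points z 3..14mm
m=reg&(z>.004)&(z<.014); p=(W[m][:,:2]*1000).astype(np.float32); print("disc",cv2.minEnclosingCircle(p))
save("c2.png",np.hstack([cv2.resize(c["pixels"][140:235,235:325],None,fx=4.4,fy=4.4,interpolation=2),cv2.resize(c["pixels"][55:145,423:508],None,fx=4.64,fy=4.64,interpolation=2)[:418]]))
E
```

```text
top 748 [ 0.5025 -0.1683  0.09  ] rect [ 503.4 -169.2] [10.8 60.5] 66.8
upper 916 [ 0.5025 -0.1676  0.0879] rect [ 503.3 -169.2] [10.8 60.6] 66.8
top 526 [ 0.528  -0.1019  0.0904] rect [ 528.2 -102.1] [ 9.1 43.2] 67.7
upper 680 [ 0.5339 -0.1043  0.0877] rect [ 535.9 -105.1] [ 9.6 59.7] 67.2
stand>29 888 [0.5239 0.1457 0.0371] rect [522.1 148.5] [34.4 77.5] 7.6
38 636 [0.5233 0.146  0.0389] rect [522.1 148.5] [34.4 77.4] 7.6
disc ((530.1725463867188, 155.5132598876953), 62.92681121826172)
```

View pics/c2.png

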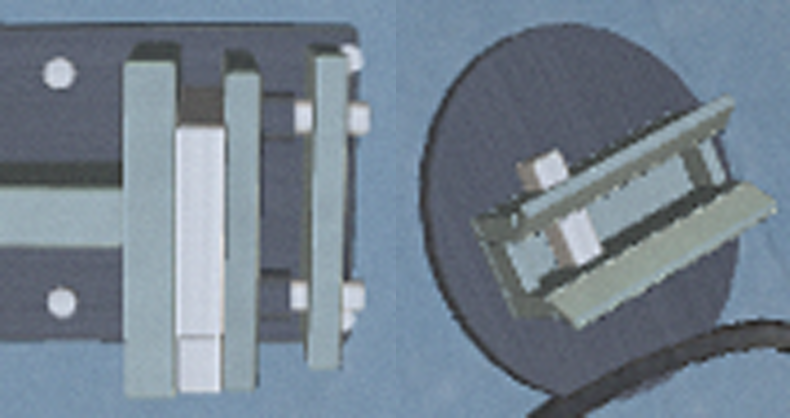

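Crops confirm it: the gauge's step is at its lower end and the key sits on the stand's lower-left. Gauge origin is (0.536,-0.105) in both views. Stand trough centre is (0.522,0.148), axis ≈ -82°. Descending.

Call:
play_rows([
  {"dx": 0, "dy": -0.03, "dz": 0.8, "roll": 0, "fingers": 0.5},
  {"dx": 0, "dy": 0, "dz": 0.8, "roll": 0, "fingers": 0.5},
  {"dx": 0, "dy": 0, "dz": 0.8, "roll": 0, "fingers": 0.5},
  {"dx": 0, "dy": 0, "dz": 0.7, "roll": 0, "fingers": 0.5},
  {"dx": 0, "dy": 0, "dz": 0.5, "roll": 0, "fingers": 0.5},
  {"dx": 0, "dy": 0, "dz": 0.25, "roll": 0, "fingers": 0.5},
  {"dx": 0, "dy": 0, "dz": 0.14, "roll": 0, "fingers": 0.5},
  {"dx": 0, "dy": 0, "dz": 0, "roll": 0, "fingers": 0.5},
  {"dx": 0, "dy": 0, "dz": 0, "roll": 0, "fingers": 0.5},
])

```text
time: 2.95
tool_pos: [0.5349, -0.1041, 0.0728]
tcp_rot: [0.613, 3.079, -0.0]
wrist_force: [1.1, -0.1, 0.0]
width: 0.499
```

Call:
play_rows([
  {"dx": 0, "dy": 0, "dz": 0, "roll": 0, "fingers": 1},
  {"dx": 0, "dy": 0, "dz": 0, "roll": 0, "fingers": 1},
  {"dx": 0, "dy": 0, "dz": 0, "roll": 0, "fingers": 1},
  {"dx": 0, "dy": 0, "dz": 0, "roll": 0, "fingers": 1},
  {"dx": 0, "dy": 0, "dz": 0, "roll": 0, "fingers": 1},
  {"dx": 0, "dy": 0, "dz": 0, "roll": 0, "fingers": 1},
  {"dx": 0, "dy": 0, "dz": 0, "roll": 0, "fingers": 1},
  {"dx": 0, "dy": 0, "dz": 0, "roll": 0, "fingers": 1},
  {"dx": 0, "dy": 0, "dz": 0, "roll": 0, "fingers": 1},
  {"dx": 0, "dy": 0, "dz": 0, "roll": 0, "fingers": 1},
])

```text
time: 3.78
tool_pos: [0.5353, -0.1042, 0.0735]
tcp_rot: [0.615, 3.078, 0.001]
wrist_force: [-0.3, 1.8, 6.6]
width: 0.089
```

Call:
play_rows([
  {"dx": 0, "dy": 0, "dz": -0.1, "roll": 0, "fingers": 1},
  {"dx": 0, "dy": 0, "dz": -0.1, "roll": 0, "fingers": 1},
  {"dx": 0, "dy": 0, "dz": -0.1, "roll": 0, "fingers": 1},
  {"dx": 0, "dy": 0, "dz": -0.15, "roll": 0, "fingers": 1},
  {"dx": 0, "dy": 0, "dz": -0.15, "roll": 0, "fingers": 1},
])

```text
time: 4.2
tool_pos: [0.532, -0.1028, 0.094]
tcp_rot: [-0.614, -3.076, -0.003]
wrist_force: [2.1, 4.5, -10.5]
width: 0.094
```

```bash
python3 - <<'E'
from h import *
togo([.5341,-.1039,.17],67.4)
c=vision.read_camera("wrist"); W=fcloud(c); z=W[...,2]; np.save("w3.npy",c,allow_pickle=True); save("w3.png",c["pixels"])
c=vision.read_camera("scene"); save("s3.png",c["pixels"]); W=cloud(c)
a=np.radians(-22.6); u=np.array([np.cos(a),np.sin(a)]); n=np.array([-u[1],u[0]]); d=W[...,:2]-(.536,-.105); s=d@u;t=d@n
for lo,hi in((-.03,-.017),(.016,.028)):
    m=(s>lo)&(s<hi)&(abs(t)<.007)&(W[...,2]>.07)&(W[...,2]<.15); print(m.sum(),np.round(np.percentile(W[...,2][m],[50,80,90,95]),4) if m.any() else 0)
E
```

```text
t 4.2 pos [ 0.532  -0.1028  0.094 ] tooly 67.42 tilt [-0.004  0.003 -1.   ] q [-0.24  0.14  2.02  0.    0.98 -1.42] F [  2.1   4.5 -10.5] w 0.094
rows dx,dy,dz total [-0.05  -0.003 -1.901] roll deg [np.float64(0.02)]
168 [0.096  0.1101 0.1128 0.1135]
117 [0.0888 0.1001 0.1011 0.1015]
```

Plate held: its top rose from 90 to 112 mm with the tool, no slip. Lifting clear, carrying, then turning.

Call:
play_rows([
  {"dx": 0, "dy": 0, "dz": -0.3, "roll": 0, "fingers": 1},
  {"dx": 0, "dy": 0, "dz": -0.4, "roll": 0, "fingers": 1},
  {"dx": 0, "dy": 0, "dz": -0.4, "roll": 0, "fingers": 1},
  {"dx": 0, "dy": 0, "dz": -0.4, "roll": 0, "fingers": 1},
  {"dx": 0, "dy": 0, "dz": -0.4, "roll": 0, "fingers": 1},
  {"dx": 0, "dy": 0, "dz": 0, "roll": 0, "fingers": 1},
  {"dx": 0, "dy": 0, "dz": 0, "roll": 0, "fingers": 1},
  {"dx": 0.265, "dy": 0.57, "dz": 0, "roll": 0, "fingers": 1},
  {"dx": 0.265, "dy": 0.57, "dz": 0, "roll": 0, "fingers": 1},
  {"dx": 0.265, "dy": 0.57, "dz": 0, "roll": 0, "fingers": 1},
  {"dx": 0.265, "dy": 0.57, "dz": 0, "roll": 0, "fingers": 1},
  {"dx": 0.265, "dy": 0.57, "dz": 0, "roll": 0, "fingers": 1},
  {"dx": 0.265, "dy": 0.57, "dz": 0, "roll": 0, "fingers": 1},
  {"dx": 0.265, "dy": 0.57, "dz": 0, "roll": 0, "fingers": 1},
  {"dx": 0.265, "dy": 0.57, "dz": 0, "roll": 0, "fingers": 1},
  {"dx": 0.265, "dy": 0.57, "dz": 0, "roll": 0, "fingers": 1},
  {"dx": 0.265, "dy": 0.57, "dz": 0, "roll": 0, "fingers": 1},
])

```text
time: 5.72
tool_pos: [0.5222, 0.1476, 0.17]
tcp_rot: [-0.613, -3.079, 0.003]
wrist_force: [-0.1, -0.6, -1.2]
width: 0.091
```

Call:
play_rows([
  {"dx": 0, "dy": 0, "dz": 0, "roll": 0.9, "fingers": 1},
  {"dx": 0, "dy": 0, "dz": 0, "roll": 0.9, "fingers": 1},
  {"dx": 0, "dy": 0, "dz": 0, "roll": 0.9, "fingers": 1},
  {"dx": 0, "dy": 0, "dz": 0, "roll": 0.9, "fingers": 1},
  {"dx": 0, "dy": 0, "dz": 0, "roll": 0.9, "fingers": 1},
  {"dx": 0, "dy": 0, "dz": 0, "roll": 0.9, "fingers": 1},
  {"dx": 0, "dy": 0, "dz": 0, "roll": 0.9, "fingers": 1},
  {"dx": 0, "dy": 0, "dz": 0, "roll": 0.9, "fingers": 1},
  {"dx": 0, "dy": 0, "dz": 0, "roll": 0.9, "fingers": 1},
  {"dx": 0, "dy": 0, "dz": 0, "roll": 0.9, "fingers": 1},
  {"dx": 0, "dy": 0, "dz": 0, "roll": 0.9, "fingers": 1},
  {"dx": 0, "dy": 0, "dz": 0, "roll": 0.9, "fingers": 1},
  {"dx": 0, "dy": 0, "dz": 0, "roll": 0.9, "fingers": 1},
  {"dx": 0, "dy": 0, "dz": 0, "roll": 0.9, "fingers": 1},
  {"dx": 0, "dy": 0, "dz": 0, "roll": 0.9, "fingers": 1},
  {"dx": 0, "dy": 0, "dz": 0, "roll": 0.9, "fingers": 1},
  {"dx": 0, "dy": 0, "dz": 0, "roll": 0.4, "fingers": 1},
  {"dx": 0, "dy": 0, "dz": 0, "roll": 0, "fingers": 1},
  {"dx": 0, "dy": 0, "dz": 0, "roll": 0, "fingers": 1},
])

```text
time: 7.3
tool_pos: [0.5226, 0.1466, 0.1704]
tcp_rot: [-2.054, -2.376, 0.003]
wrist_force: [0.0, -0.4, -2.4]
width: 0.09
```

```bash
python3 - <<'E'
from h import *
togo([.5221,.1485,.17],8.2)
for n in("wrist","scene","top"):
    c=vision.read_camera(n); np.save(n+"4.npy",c,allow_pickle=True); save(n+"4.png",c["pixels"])
w=cv2.imread("pics/wrist4.png"); s=cv2.imread("pics/scene4.png")
a=cv2.resize(w[100:340,130:430],None,fx=1.3,fy=1.3,interpolation=2); b=cv2.resize(s[80:240,150:320],None,fx=2.4,fy=2.4,interpolation=2)
h=max(a.shape[0],b.shape[0]); pad=lambda i:cv2.copyMakeBorder(i,0,h-i.shape[0],0,0,0)
cv2.imwrite("pics/c4.png",np.hstack([pad(a),pad(b)]))
E
```

```text
t 7.3 pos [0.5226 0.1466 0.1704] tooly 8.31 tilt [-0.002 -0.001 -1.   ] q [ 0.23  0.06  1.95 -0.    1.13  0.08] F [ 0.  -0.4 -2.4] w 0.09
rows dx,dy,dz total [ 0.049 -0.007  0.011] roll deg [np.float64(0.11)]
```

View pics/c4.png

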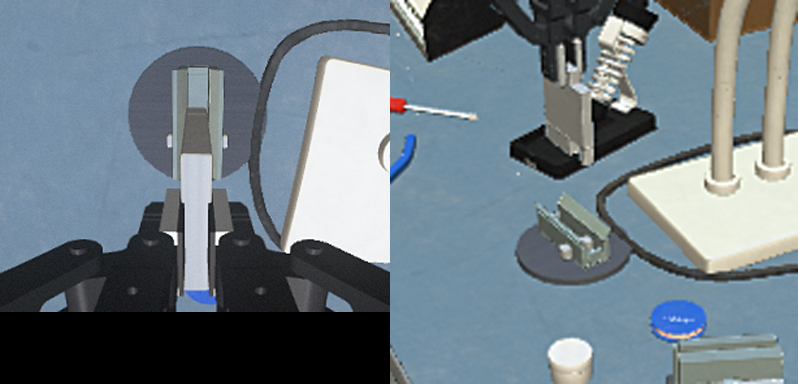

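The gauge hangs upright, aligned over the trough with its foot notch on the key side (crop right (575,160); key ends seen at crop left (167,141) and (225,141)). Now measuring the offset between plate and trough.

```bash
python3 - <<'E'
from h import *
tcp=np.array([.5226,.1466]); a=np.radians(8.3-90); u=np.array([np.cos(a),np.sin(a)]); n=np.array([-u[1],u[0]])
for nm in("scene","top","wrist"):
    c=np.load(nm+"4.npy",allow_pickle=True).item(); W=fcloud(c) if nm=="wrist" else cloud(c); z=W[...,2]
    d=W[...,:2]-tcp; s=d@u*1000; t=d@n*1000
    print(nm)
    for lo,hi in((.112,.118),(.13,.14),(.142,.15),(.160,.168)):
        m=(z>lo)&(z<hi)&(abs(s)<45)&(abs(t)<9)
        if m.sum()>5:
            k=np.polyfit(s[m],t[m],1); print(" plate z",lo,m.sum(),"s",np.round(np.percentile(s[m],[0,3,97,100]),1),"t",np.round(np.percentile(t[m],[3,50,97]),1),"slope deg",np.round(np.degrees(k[0]),1))
    m=(abs(s)<60)&(abs(t)<40)&(z>.029)&(z<.05)
    p=np.c_[s[m],t[m]].astype(np.float32); r=cv2.minAreaRect(p); print(" trough rect s,t",m.sum(),np.round(r[0],1),np.round(r[1],1),round(r[2],1))
    for sg in(1,-1):
        q=m&(sg*t>9)&(z>.036)
        if q.sum()>30:
            # outer edge: extreme |t| per s bin
            b=[(k+2,np.max(sg*t[q&(s>=k)&(s<k+4)])) for k in range(-40,40,4) if (q&(s>=k)&(s<k+4)).sum()>2]
            b=np.array(b); k=np.polyfit(b[:,0],sg*b[:,1],1); print("  lip",sg,"s",np.round(np.percentile(s[q],[0,2,98,100]),1),"t at 0",round(k[1],1),"slope",round(np.degrees(np.arctan(k[0])),2))
    hsv=cv2.cvtColor(c["pixels"],cv2.COLOR_RGB2HSV)
    wm=(hsv[...,1]<40)&(hsv[...,2]>170)&(abs(s)<45)&(abs(t)<32)&(z<.03)&(z>.005)
    N,l,st,ce=cv2.connectedComponentsWithStats(wm.astype(np.uint8))
    for i in range(1,N):
        if st[i,4]>5: print("  key blob",st[i,4],"s",np.round(np.percentile(s[l==i],[0,50,100]),1),"t",np.round(np.percentile(t[l==i],[0,50,100]),1),"z",np.round(np.median(z[l==i]),4))
E
```

```text
scene
 plate z 0.112 48 s [-27.9 -26.8  33.5  35.8] t [-4.4 -2.7  5.4] slope deg 3.6
 plate z 0.13 90 s [-24.9 -22.8  33.7  34.3] t [-4.7 -2.9  6. ] slope deg 3.9
 plate z 0.142 69 s [-28.7 -24.6  33.1  34.3] t [-4.3 -3.   4.4] slope deg 3.6
 plate z 0.16 66 s [-24.9 -23.3  33.5  34.6] t [-4.7 -3.1  4.1] slope deg 3.8
 trough rect s,t 275 [-1.4  2.2] [79.8 35.1] 0.1
  lip 1 s [-40.1 -37.   36.8  38.5] t at 0 17.4 slope -0.93
  lip -1 s [-38.  -37.7  37.2  37.7] t at 0 -14.4 slope 0.77
  key blob 8 s [11.1 15.3 18.8] t [3.3 5.  9.6] z 0.0229
  key blob 10 s [10.1 15.2 19.2] t [-19.4 -17.5 -13.8] z 0.0235
top
 plate z 0.112 6 s [-0.6 -0.3 32.4 32.5] t [-3.9 -3.6  3.4] slope deg 5.6
 plate z 0.13 18 s [ 1.8  2.6 32.9 33. ] t [-4.2 -3.6  2.4] slope deg 6.1
 plate z 0.142 11 s [ 8.9  9.5 32.9 32.9] t [-4.2 -3.5  2.5] slope deg 9.3
 plate z 0.16 10 s [13.1 13.5 33.  33.1] t [-4.1 -3.3  2.5] slope deg 10.7
 trough rect s,t 125 [11.3  1.2] [49.5 34.4] 0.1
  lip -1 s [-12.4 -12.4  35.6  35.8] t at 0 -14.6 slope -0.99
  key blob 29 s [ 5.5 12.8 20. ] t [-3.8  2.9  9.2] z 0.0209
  key blob 13 s
[... 281 characters left out ...]
ope deg 101.0
 plate z 0.16 86 s [-28.  -27.9 -27.1 -26.7] t [-5.5 -1.   3.6] slope deg 86.6
 trough rect s,t 1654 [-2.4 -0.4] [34.  75.9] 89.5
  lip 1 s [-40.1 -38.9  33.4  35.2] t at 0 16.2 slope -0.47
  lip -1 s [-40.4 -39.3  33.   35.4] t at 0 -16.9 slope 0.3
  key blob 11 s [-38.7 -37.  -36. ] t [2.7 4.5 6.3] z 0.0226
  key blob 9 s [-38.  -36.9 -36.1] t [-5.4 -2.7 -0.9] z 0.0227
  key blob 81 s [-32.2 -22.4 -11.2] t [-6.5 -0.9  3.9] z 0.0106
  key blob 38 s [-33.  -22.1 -14.9] t [1.9 4.8 6.7] z 0.0104
  key blob 6 s [-12.2 -11.6 -11.1] t [-4.7 -3.2 -0.9] z 0.0105
  key blob 26 s [ 8.  12.3 16.1] t [-21.4 -20.3 -19.2] z 0.0225
  key blob 29 s [ 8.1 12.2 17.6] t [18.5 19.6 20.6] z 0.0225
```

Within each camera, the plate sits about 4 mm too far toward stand +x and 0.8 mm off sideways; the angle is good to 0.5°. Correcting and lowering to just inside the lips.

Call:
play_rows([
  {"dx": 0.1, "dy": 0.02, "dz": 0, "roll": 0, "fingers": 1},
  {"dx": 0, "dy": 0, "dz": 0.3, "roll": 0, "fingers": 1},
  {"dx": 0, "dy": 0, "dz": 0.3, "roll": 0, "fingers": 1},
  {"dx": 0, "dy": 0, "dz": 0.3, "roll": 0, "fingers": 1},
  {"dx": 0, "dy": 0, "dz": 0.3, "roll": 0, "fingers": 1},
  {"dx": 0, "dy": 0, "dz": 0.2, "roll": 0, "fingers": 1},
  {"dx": 0, "dy": 0, "dz": 0.2, "roll": 0, "fingers": 1},
  {"dx": 0, "dy": 0, "dz": 0.1, "roll": 0, "fingers": 1},
  {"dx": 0, "dy": 0, "dz": 0, "roll": 0, "fingers": 1},
  {"dx": 0, "dy": 0, "dz": 0, "roll": 0, "fingers": 1},
])

```text
time: 8.28
tool_pos: [0.5237, 0.1511, 0.1035]
tcp_rot: [-2.056, -2.375, 0.0]
wrist_force: [0.0, -0.6, -2.2]
width: 0.089
```

```bash
python3 - <<'E'
from h import *
togo([.5221,.1485,.0735],8.2)
for n in("wrist","scene"):
    c=vision.read_camera(n); np.save(n+"5.npy",c,allow_pickle=True); save(n+"5.png",c["pixels"])
w=cv2.imread("pics/wrist5.png"); s=cv2.imread("pics/scene5.png")
a=cv2.resize(w[120:340,190:370],None,fx=2,fy=2,interpolation=2); b=cv2.resize(s[120:230,180:280],None,fx=4,fy=4,interpolation=2)
cv2.imwrite("pics/c5.png",np.hstack([a,b]))
s0=pose(); tcp=s0[2][:2]; a=np.radians(8.3-90); u=np.array([np.cos(a),np.sin(a)]); n=np.array([-u[1],u[0]])
W=fcloud(np.load("wrist5.npy",allow_pickle=True).item()); z=W[...,2]; d=W[...,:2]-tcp; S=d@u*1000; t=d@n*1000
m=(z>.05)&(z<.08)&(abs(S)<45)&(abs(t)<9); print("plate",m.sum(),np.percentile(S[m],[3,50,97]),np.percentile(t[m],[3,50,97]))
m=(abs(S)<60)&(abs(t)<40)&(z>.033)&(z<.046); print("trough",cv2.minAreaRect(np.c_[S[m],t[m]].astype(np.float32)),np.percentile(S[m],[0,2,98,100]))
E
```

```text
t 8.28 pos [0.5237 0.1511 0.1035] tooly 8.25 tilt [-0. -0. -1.] q [0.24 0.14 2.01 0.   1.   0.09] F [ 0.  -0.6 -2.2] w 0.089
rows dx,dy,dz total [-0.059 -0.049  0.751] roll deg [np.float64(0.05)]
plate 183 [-27.95270833 -27.68812177 -27.24023382] [-6.16297424 -1.36193031  2.94287967]
trough ((-6.5064697265625, -2.715791702270508), (34.10468292236328, 58.462791442871094), 89.54997253417969) [-35.82791214 -34.85335955  15.77354126  22.59594022]
```

View pics/c5.png

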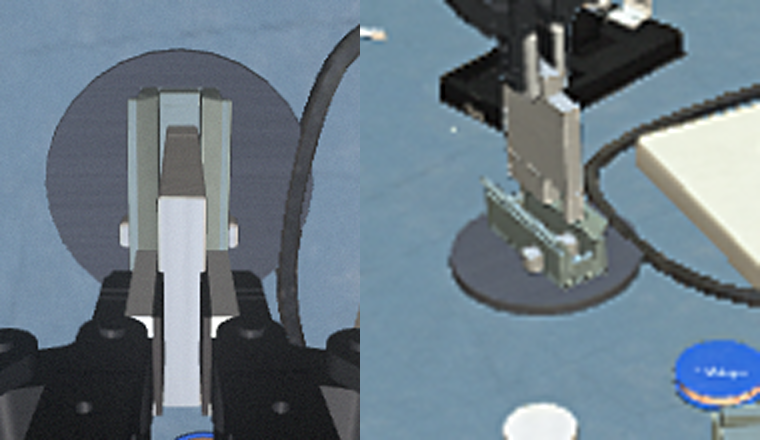

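Along the trough, plate and trough centre now agree (both +2.3 mm). Sideways it needs -1 mm. Lowering slowly.

Call:
play_rows([
  {"dx": 0, "dy": -0.026, "dz": 0.1, "roll": 0, "fingers": 1},
  {"dx": 0, "dy": 0, "dz": 0.1, "roll": 0, "fingers": 1},
  {"dx": 0, "dy": 0, "dz": 0.1, "roll": 0, "fingers": 1},
  {"dx": 0, "dy": 0, "dz": 0.1, "roll": 0, "fingers": 1},
  {"dx": 0, "dy": 0, "dz": 0, "roll": 0, "fingers": 1},
  {"dx": 0, "dy": 0, "dz": 0, "roll": 0, "fingers": 1},
])

```text
time: 8.88
tool_pos: [0.5222, 0.1509, 0.0871]
tcp_rot: [-2.055, -2.375, 0.001]
wrist_force: [0.1, -0.8, -1.5]
width: 0.09
```

Call:
play_rows([
  {"dx": 0, "dy": 0, "dz": 0.06, "roll": 0, "fingers": 1},
  {"dx": 0, "dy": 0, "dz": 0.06, "roll": 0, "fingers": 1},
  {"dx": 0, "dy": 0, "dz": 0.06, "roll": 0, "fingers": 1},
  {"dx": 0, "dy": 0, "dz": 0.06, "roll": 0, "fingers": 1},
  {"dx": 0, "dy": 0, "dz": 0, "roll": 0, "fingers": 1},
  {"dx": 0, "dy": 0, "dz": 0, "roll": 0, "fingers": 1},
])

```text
time: 9.38
tool_pos: [0.5224, 0.1509, 0.0778]
tcp_rot: [-2.056, -2.375, 0.001]
wrist_force: [-0.2, -0.4, -0.6]
width: 0.089
```

Call:
play_rows([
  {"dx": 0, "dy": 0, "dz": 0.03, "roll": 0, "fingers": 1},
  {"dx": 0, "dy": 0, "dz": 0.03, "roll": 0, "fingers": 1},
  {"dx": 0, "dy": 0, "dz": 0.03, "roll": 0, "fingers": 1},
  {"dx": 0, "dy": 0, "dz": 0, "roll": 0, "fingers": 1},
  {"dx": 0, "dy": 0, "dz": 0, "roll": 0, "fingers": 1},
])

```text
time: 9.8
tool_pos: [0.5225, 0.151, 0.0744]
tcp_rot: [-2.056, -2.375, 0.0]
wrist_force: [0.1, 0.2, -1.2]
width: 0.087
```

Call:
play_rows([
  {"dx": 0, "dy": 0, "dz": 0.025, "roll": 0, "fingers": 1},
  {"dx": 0, "dy": 0, "dz": 0.025, "roll": 0, "fingers": 1},
  {"dx": 0, "dy": 0, "dz": 0.02, "roll": 0, "fingers": 1},
  {"dx": 0, "dy": 0, "dz": 0, "roll": 0, "fingers": 1},
  {"dx": 0, "dy": 0, "dz": 0, "roll": 0, "fingers": 1},
])

```text
time: 10.22
tool_pos: [0.5233, 0.1513, 0.0735]
tcp_rot: [2.055, 2.375, 0.002]
wrist_force: [-3.6, -0.9, 9.2]
width: 0.088
```

Contact at TCP z = 0.0735, the same height as when the gauge stood 10 mm up in the jig, so it is seated. Easing off, opening and retreating.

Call:
play_rows([
  {"dx": 0, "dy": 0, "dz": -0.03, "roll": 0, "fingers": 1},
  {"dx": 0, "dy": 0, "dz": 0, "roll": 0, "fingers": 0.88},
  {"dx": 0, "dy": 0, "dz": 0, "roll": 0, "fingers": 0.8},
  {"dx": 0, "dy": 0, "dz": 0, "roll": 0, "fingers": 0.7},
  {"dx": 0, "dy": 0, "dz": 0, "roll": 0, "fingers": 0.55},
  {"dx": 0, "dy": 0, "dz": 0, "roll": 0, "fingers": 0.5},
  {"dx": 0, "dy": 0, "dz": 0, "roll": 0, "fingers": 0.5},
  {"dx": 0, "dy": 0, "dz": 0, "roll": 0, "fingers": 0.5},
  {"dx": 0, "dy": 0, "dz": -0.2, "roll": 0, "fingers": 0.5},
  {"dx": 0, "dy": 0, "dz": -0.4, "roll": 0, "fingers": 0.5},
  {"dx": 0, "dy": 0, "dz": -0.8, "roll": 0, "fingers": 0.5},
  {"dx": 0, "dy": 0, "dz": -0.8, "roll": 0, "fingers": 0.5},
  {"dx": 0, "dy": 0, "dz": -0.8, "roll": 0, "fingers": 0.5},
  {"dx": 0, "dy": 0, "dz": 0, "roll": 0, "fingers": 0.5},
  {"dx": 0, "dy": 0, "dz": 0, "roll": 0, "fingers": 0.5},
])

```text
time: 11.47
tool_pos: [0.5249, 0.1515, 0.1967]
tcp_rot: [2.053, 2.372, 0.009]
wrist_force: [0.1, 1.0, 0.4]
width: 0.497
```

```bash
python3 - <<'E'
from h import *
togo([.5221,.1485,.0735],8.2)
for n in("wrist","scene"):
    c=vision.read_camera(n); save(n+"6.png",c["pixels"]); W=fcloud(c) if n=="wrist" else cloud(c); z=W[...,2]
    a=np.radians(8.3-90); u=np.array([np.cos(a),np.sin(a)]); nn=np.array([-u[1],u[0]])
    d=W[...,:2]-(.5221,.1485); S=d@u*1000; t=d@nn*1000
    for lo,hi in((-28,12),(17,28)):
        m=(z>.045)&(z<.12)&(S>lo)&(S<hi)&(abs(t)<14)
        if m.any(): print(n,lo,m.sum(),"z",np.round(np.percentile(z[m],[50,90,97]),4))
    m=(z>.045)&(z<.12)&(abs(S)<45)&(abs(t)<14); print(" plate s",np.round(np.percentile(S[m],[1,99]),1),"t",np.round(np.percentile(t[m],[2,98]),1))
    m=(z>.086)&(z<.12)&(abs(S)<45)&(abs(t)<14); r=cv2.minAreaRect(np.c_[S[m],t[m]].astype(np.float32)); print(" top",np.round(r[0],1),np.round(r[1],1),r[2])
    m=(abs(S)<60)&(abs(t)<24)&(z>.033)&(z<.043); r=cv2.minAreaRect(np.c_[S[m],t[m]].astype(np.float32)); print(" trough",np.round(r[0],1),np.round(r[1],1),r[2])
    d=W[...,:2]-(.5033,-.1692); m=(np.hypot(*np.moveaxis(d,-1,0))<.034)&(z>.075)&(z<.12)
    if m.any(): print(" blank top",np.round(np.percentile(z[m],[50,95]),4),np.round(W[m].mean(0),4))
w=cv2.imread("pics/wrist6.png"); s=cv2.imread("pics/scene6.png")
cv2.imwrite("pics/c6.png",np.hstack([cv2.resize(w,(400,300)),cv2.resize(s[140:290,170:340],(340,300),interpolation=2)]))
E
```

```text
t 11.47 pos [0.5249 0.1515 0.1967] tooly 8.25 tilt [ 0.007  0.002 -1.   ] q [ 0.24  0.04  1.92 -0.    1.17  0.09] F [0.1 1.  0.4] w 0.497
rows dx,dy,dz total [-0.067 -0.101  3.079] roll deg [np.float64(0.05)]
wrist -28 603 z [0.0905 0.0914 0.0917]
wrist 17 140 z [0.0785 0.0792 0.0797]
 plate s [-30.5  28.7] t [-4.5  4.9]
 top [-8.4  0.1] [44.6  9.5] 0.08848460018634796
 trough [-0.5 -0.2] [34.  75.4] 89.43238067626953
scene -28 231 z [0.0741 0.091  0.0922]
scene 17 51 z [0.0701 0.0792 0.0805]
 plate s [-28.2  32. ] t [-3.6  7.4]
 top [-6.7  2.7] [45.5 12.7] 1.3304791450500488
 trough [1.9 1.4] [79.8 35.5] 1.6258496046066284
 blank top [0.0876 0.0921] [ 0.5039 -0.172   0.0858]
```

View pics/c6.png

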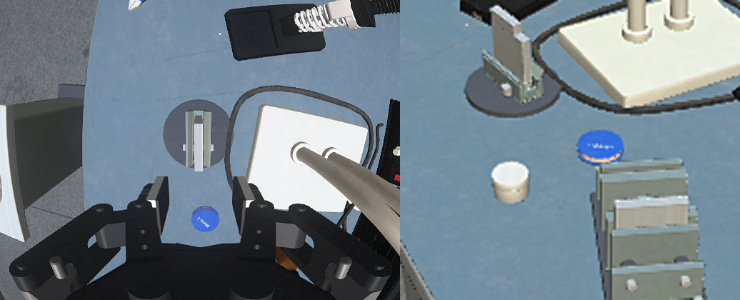

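The gauge stands upright in the trough: top at 90.5 mm, step at 78.5 mm, centre within about 1 mm of the trough's, gripper clear. The blank, tin and reel look undisturbed. Handing in.

```bash
python3 -c "
from workcell import bot
print(bot.finish_job())"
```

```text
the job is handed in; nothing more can be done
None
```

I pulled the stepped plate out of the jig by its top edge, turned it about 59° and lowered it into the stand's trough with its foot notch over the key. Then I let go, backed off upward and handed the job in at about 11.5 s of the 43 s. The hand-in gives no verdict.

- **Seating:** the plate's top measured 90.5 mm and its step 78.5 mm (90 and 78 expected with the foot on the trough floor). The gripper met the floor at the same height as in the jig.
- **Centring:** the wrist camera put the plate's centre within about 1 mm of the trough's in both directions, with the angle within about 0.6°. The plate looked upright and released.
- **The rest:** the plain plate's top was still at about 90 mm, in its gap. The tin and reel looked unmoved in the last picture. I did not measure the bottle and jar afterwards, but the arm never came near them.
- **Disagreements:**
  - The scene camera read 1–3 mm differently from the wrist camera in places, and I went by the wrist camera.
  - My first move call was refused for incomplete rows, with no effect on the arm.

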